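Shut and latch the display cage gate

ROBOT

A 6-joint arm with a two-finger parallel gripper is mounted at the origin on the work surface. World frame = base frame: x ahead of the robot, y to its left, z up, the work surface at z = 0. Lengths are in m, angles in rad, forces in N, time in s.
With the tool pointing down it reaches from about 0.25 to 0.725 m from the base axis. Payload 9.7 kg.
Tool frame: the origin (TCP) lies midway between the tips of the shut fingers; the grasp point (between the pads) lies 19 mm behind it (pinch_z is the z of the grasp point in the tool frame, in m); z points along the fingers, y is the line along which they close (so a half turn about z gives the same grasp; the last joint's range is limited). The gripper opens to 85 mm and grips with 20 to 120 N. Pads are 22 mm wide; open, the fingers measure 114 mm over their backs; the gripper's body (76 mm by 85 mm) begins 54 mm behind the grasp point. The pads swing forward as they close: fully open they stand 13 mm farther back than shut.
Start: joints at [1.128, 0.087, 0.176, 1.66, 0, 1.571], TCP at [0.236, 0.497, 0.231] pointing down, gripper open.
Joint ranges: [-3.13, 3.13], [-0.85, 1.81], [-1.15, 1.24], [-2.2, 2.28], [-1.44, 1.52], [-3.14, 3.14]. Speed limits (rad/s): [2.22, 2.22, 2.57, 3.14, 3.14, 3.14].

INTERFACE

Orientations are given as a unit quaternion [x, y, z, w].
In Python, from plant import * gives the robot as it stands.
- The arm moves only by the tool arm_command, never from a script. Its argument "rows" is text: rows parted by semicolons, each of 4 numbers parted by spaces: the shift along the tool's x, y, z in units of 1 m (1.0 is 1 m), then the turn about the tool's z in units of 60 degrees (1.0 is 60 degrees). In form: tx ty tz twist; .... A call has 1 to 10 rows; each row is the pose to reach, as a shift and turn from the pose commanded when the call began, along the tool's axes at that moment; what a row does not reach only later rows make up. A row lasts 1/10 s, in which the tool goes at most 50 mm and 8.59 degrees, less where a joint would pass 70% of its speed; a pose out of reach is approached as far as the arm can. A call with a number of a shift or a turn outside -1 to 1 is refused whole. A call with a gripper value outside its range is refused whole. "gripper" is the gripper command: -1 is shut, 1 is fully open, values between are in proportion, set as the call begins (left out, the last holds). The fingers move at their own pace and stop on an object; "newtons" is the grip in N (left out, the last holds). Time passes only in rows, so rows that repeat a pose let the fingers close. It gives the time, the measured TCP pose, the force, the opening and the grip force at its end, in the units of the state.
- sense(): the state, without advancing time (a new reading comes with each control period).
- camera(name): name is "scene" or "top" or "wrist"; returns the picture (384x512x3 uint8, blue, green, red); there is no depth.
- calibration(name): a dict with "fovy" (degrees; the focal length in pixels is half the picture's height over the tangent of half this angle, whatever the lens; pixels are square), "cx", "cy" (the principal point, pixels), "xyz" and "orientation" of the camera in the world. Camera axes: x right, y down, z forward; pixel columns grow to the right and rows downward; lengths in m; the calibration is good to about 2 mm. A picture is of the moment at which its call begins: read the wrist's pose just before it. calibration takes no time and is no camera call; for the wrist camera it gives the pose at the moment of the call.
- sign_off(): hands the job in; it is judged then, once.
Trained networks look in the newest picture that a camera, given by its name, has taken for a name from the list of things; names that differ only in an ending like _2 or _b are one class to them, and where a whole thing is asked for, a point or a joint stands for the part that bears it (a point fixed in the world has none). Each returns a list of dicts, best first, with "conf" (0 to 1); they miss things now and then, are a little off and sometimes report something else, mostly with a low value. They report only what shows in the picture. A call takes as long as a camera call.
- boxes_of(label, camera): "centre" ([x, y, z] in m, in world coordinates, good to about 4 mm: the middle of the surface that is visible of it).
The state is a dict: "time_s": time; "joint_positions": joint angles; "joint_vel": joint speeds; "tau": joint torques, N m; "eef_pos": TCP position; "ee_rot": TCP orientation; "ft_force": force on the tool from outside, world axes, zero at the start; "ft_torque": the same for the moment, N m; "width": finger opening in m; "grip_force": force on a finger pad.
Only numpy, scipy, OpenCV 4.12 (cv2) and the standard library are available. Lean on these libraries where they do the work, as an engineer would, in place of code of your own. Each camera call takes 0.05 s, during which the arm holds its last target. There are 200 camera calls.

TASK

Lock up the display cage: with the red knob lift the latch bar, swing the open gate fully shut with the bar passing over the yellow catch, then let the bar drop back down behind the catch so the gate is held. Leave the other loose goods around the cage where they are.

Things in the scene. Friction and masses are not known exactly. Their poses are not given: they have to be found in the camera images.
- cage: Grey wire-mesh display cage fixed to the table, 230 deep (x), 404 wide (y), 200 high (mm), with a flat closed roof. Origin: centre of its underside; z up; its gate front faces its own -x. Gate and bar lie in its plane x = -115 when shut. On the -y side of the doorway a fixed mesh panel carries the catch. A goblet and a clock are fixed on show inside, clear of the gate.
- gate_hinge (a point): Point on the gate's upright hinge axis, at roof height (z = 200), in the cage's frame at x -115, y +170; its axes are the cage's. Fixed to the cage.
- gate (a joint): Swing of the mesh gate (240 wide, 12 thick, top at 192) in rad: 0 = fully shut against its stop, growing as the free edge swings out to the cage's -x side, up to 1.3. In the cage's frame the gate runs from the hinge in the direction (-sin q, -cos q). The hinge has slight friction (about 0.1 N m): the gate stays where it is left.
- bar (a joint): Lift of the steel latch bar in rad: 0 = level on its rest on the gate, growing as its free end rises, up to 0.8. The bar (10 thick, 14 tall, about 0.22 kg) pivots freely atop the gate about an axis square to the gate, 90 mm from the gate's hinge axis and 219 above the table, and runs 215 beyond that pivot, past the gate's free edge to the catch. It falls by its own weight when let go.
- knob_center (a point): Centre of the red round knob on a stem on top of the latch bar: a disc 30 in diameter and 20 thick, its flat ends facing square out of the gate's two faces, good to pinch across the 20 from above. With the bar down it stands 257 above the table and 200 from the gate's hinge axis, i.e. 110 from the bar's pivot and 38 above it. The bar's top is 31 below the knob's centre.
- catch (a point): Middle of the top edge of the yellow catch's lip, 234 mm above the table, at x -133, y -104 in the cage's frame. The lip is 10 thick (x), 26 wide (y) and rises 22 above the lowered bar's underside. The lowered bar belongs behind it (+x side), with 8 of play when the gate is shut. With the bar down, the lip blocks the gate about 0.1 rad before shut; the bar must be lifted over 0.13 rad to pass.
- camera_a_mid (a point): Centre, half-way up, of the silver bullet-shaped security camera lying on the table in front of the cage, 85 long, 54 across (mm). Loose; to be left alone.
- camera_b_mid (a point): Centre, half-way up, of the second silver bullet-shaped security camera, 85 long, 54 across (mm). Loose; to be left alone.
- dome_cam_mid (a point): Centre, half-way up, of the white dome security camera on the table, 84 across, 58 high (mm). Loose; to be left alone.
- water_mid (a point): Centre, half-way up, of the clear water bottle with blue label standing on the table, 62 across, 190 high (mm). Loose; to be left alone.
- adapter_mid (a point): Centre, half-way up, of the black plug-in power adapter on the table, 75 x 50 x 34 (mm). Loose; to be left alone.

How it is judged:
By the outcome, as a careful person would: the job done as asked, in the order asked, and still so for the second after the job is handed in, with the robot touching nothing.
It also fails if it takes over 38 s, if anything falls off the work surface, if the arm or the gripper's body presses on something with over 40 N, if the wrist force passes 120 N, or if a joint passes its speed limit or range.

## Working session

There is one attempt and no reset: what is moved stays moved. The work goes in short steps, Python scripts to look and compute and a tool call to move; the robot and the scene stay as the last step left them, time stands still between calls to the robot, and variables do not carry over. Pictures are saved under pics/ and viewed, at most 10 in all, crops included, and the job is handed in when it is done.

Besides the shell and the picture viewer there is one more tool, called by a JSON object that holds its "fn" and its "kwargs", one argument or row to a line. arm_command: Moves the arm, as the interface text tells. Shifts and turns lie within -1 to 1; 1 stands for 1 m of shift or 60 degrees of turn. Its arguments: {"type":"object","properties":{"rows":{"type":"string"},"gripper":{"type":"number"},"newtons":{"type":"number"}},"required":["rows"]}

```bash
mkdir -p pics; cat > h.py <<'E'
from plant import *
import numpy as np, cv2
from scipy.spatial.transform import Rotation as R
def K(c):
    f=192/np.tan(np.radians(c['fovy'])/2); return f,c['cx'],c['cy']
def px(c,p):
    f,cx,cy=K(c); q=R.from_quat(c['orientation']).inv().apply(np.array(p)-c['xyz']); return np.array([cx+f*q[0]/q[2],cy+f*q[1]/q[2]])
def at_z(c,uv,z):
    f,cx,cy=K(c); d=R.from_quat(c['orientation']).apply([(uv[0]-cx)/f,(uv[1]-cy)/f,1]); o=np.array(c['xyz']); return o+d*(z-o[2])/d[2]
E
python3 - <<'E'
from h import *
ims=[]
for n in ['scene','top']:
    im=camera(n); ims.append(im); cv2.imwrite(f'pics/{n}0.png',cv2.resize(im,(800,600),interpolation=cv2.INTER_CUBIC))
    for l in ['cage','gate','bar','knob_center','catch','camera_a_mid','dome_cam_mid','water_mid','adapter_mid']:
        print(n,l,[(np.round(b['centre'],3).tolist(),round(b['conf'],2)) for b in boxes_of(l,n)[:3]])
    print(calibration(n))
print(sense())
E
```

```text
scene cage [([0.761, -0.013, 0.202], 0.89), ([0.476, 0.044, 0.22], 0.29)]
scene gate [([0.491, 0.051, 0.186], 0.86)]
scene bar [([0.477, 0.038, 0.226], 0.62)]
scene knob_center [([0.477, 0.045, 0.22], 0.59)]
scene catch [([0.761, -0.01, 0.198], 0.89), ([0.561, 0.507, 0.112], 0.29)]
scene camera_a_mid [([0.453, -0.242, 0.048], 0.59)]
scene dome_cam_mid [([0.411, 0.251, 0.042], 0.85)]
scene water_mid [([0.474, 0.044, 0.221], 0.71), ([0.561, 0.509, 0.108], 0.67), ([0.451, -0.24, 0.047], 0.29)]
scene adapter_mid [([0.41, 0.25, 0.043], 0.61), ([0.538, 0.364, 0.034], 0.52), ([0.758, -0.006, 0.199], 0.33)]
{'fovy': 43.902023923772155, 'cx': 257.8950593690478, 'cy': 201.30772623069944, 'xyz': array([1.45911008, 0.14652618, 1.57437581]), 'orientation': array([ 0.63365332,  0.71867071, -0.21350407, -0.19081902])}
top cage [([0.694, -0.013, 0.205], 0.7)]
top gate [([0.5, 0.068, 0.227], 0.58)]
top bar [([0.47, 0.044, 0.228], 0.6)]
top knob_center [([0.465, 0.038, 0.229], 0.67)]
top catch [([0.705, -0.018, 0.201], 0.76)]
top camera_a_mid [([0.433, -0.24, 0.052], 0.59)]
top dome_cam_mid [([0.391, 
[... 318 characters left out ...]
84])}
{'time_s': 1.0, 'joint_positions': array([ 1.12799668e+00,  8.69020675e-02,  1.75914187e-01,  1.65980852e+00,
       -5.37249225e-06,  1.57078352e+00]), 'joint_vel': array([ 0.00081023, -0.00105287,  0.00138908,  0.00163745, -0.00051052,
        0.00027136]), 'tau': array([-1.93073909e-03, -5.20118952e+01,  4.64861298e+01,  1.97069086e-03,
       -2.69639901e-05,  1.83279738e-07]), 'eef_pos': array([0.23565971, 0.49695367, 0.23129032]), 'ee_rot': array([ 2.19589249e-01,  9.75592416e-01, -6.24241468e-07,  2.61294463e-06]), 'ft_force': array([0.25097243, 0.10287272, 0.26963415]), 'ft_torque': array([-0.02572025, -0.00260658,  0.03456208]), 'grip_force': 0.0, 'width': 0.08519104219672291}
```

```bash
ls . pics
```

```text
.:
h.py
pics

pics:
scene0.png
top0.png
```

View pics/top0.png

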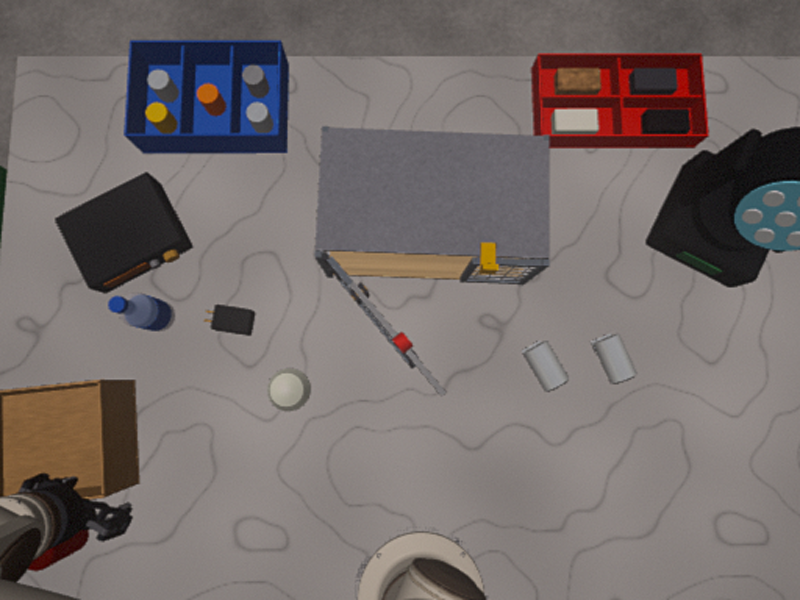

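View pics/scene0.png

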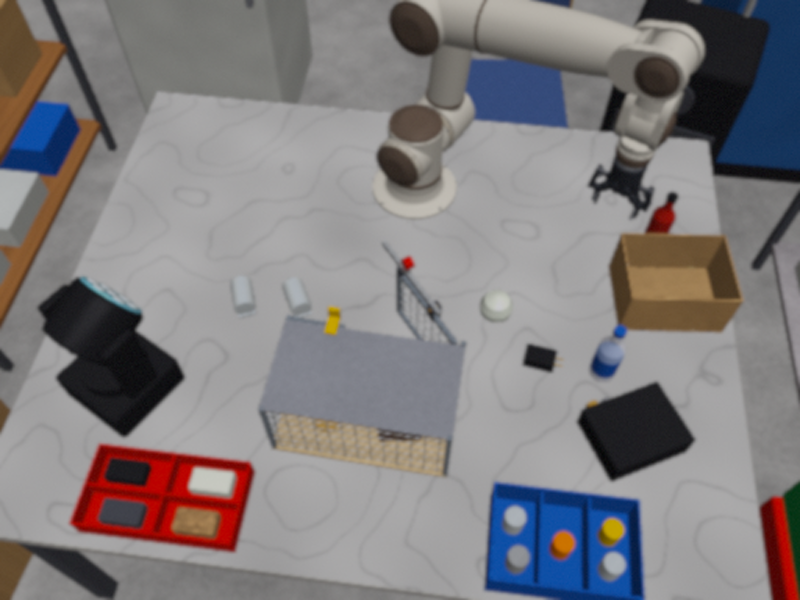

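The top view (800x600) shows the roof corners at (321,128), (549,138), (549,256) and (316,248). The red knob is at (402,342), the bar tip at (441,393) and the yellow catch at (488,256). The scene view agrees: the gate stands well open, and the bullet cameras lie to the right of the swing area.

```bash
cat >> h.py <<'E'
from scipy.optimize import least_squares
def cage_T(p):
    c,s=np.cos(p[2]),np.sin(p[2])
    return lambda x,y,z:np.array([p[0]+c*x-s*y,p[1]+s*x+c*y,z])
E
python3 - <<'E'
from h import *
c=calibration('top'); im=camera('top')
S=1.5625
cor=np.array([(321,128),(549,138),(549,256),(316,248)])/S
for q in cor: print(at_z(c,q,.2).round(4))
hsv=cv2.cvtColor(im,cv2.COLOR_BGR2HSV)
m=((hsv[...,0]<8)|(hsv[...,0]>172))&(hsv[...,1]>150)&(hsv[...,2]>90); m[:200]=0;m[250:]=0
kn=np.argwhere(m).mean(0)[::-1]; print(kn,m.sum(),at_z(c,kn,.257))
m=(abs(hsv[...,0].astype(int)-24)<6)&(hsv[...,1]>150)&(hsv[...,2]>110); m[:, :295]=0;m[:,330:]=0;m[:140]=0;m[185:]=0
yy=np.argwhere(m); print('catch',yy.min(0),yy.max(0),m.sum())
ins=[(115,202,.2),(115,-202,.2),(-115,-202,.2),(-115,202,.2)]
kn_w=at_z(c,kn,.262); tip=at_z(c,np.array([441,393])/S,.222)
def res(p,full=False):
    T=cage_T(p); r=[]
    for (x,y,z),uv in zip(ins,cor): r+=list(px(c,T(x/1e3,y/1e3,z))-uv)
    q=p[3]; g=lambda d:T(-.115-d*np.sin(q),.170-d*np.cos(q),.257)
    r+=list((px(c,g(.2))-kn)*2)
    t=g(.305);t[2]=.222; r+=list(px(c,t)-np.array([441,393])/S)
    return np.array(r)
o=least_squares(res,[.7,0,0,.9]); p=o.x; print(p.round(4),res(p).round(1))
np.save('p.npy',p)
T=cage_T(p); print('hinge',T(-.115,.17,.2),'catch',T(-.133,-.104,.234),px(c,T(-.133,-.104,.234)))
for q in [p[3],.6,.3,.1,0]: print(q,'knob',T(-.115-.2*np.sin(q),.17-.2*np.cos(q),.257).round(4))
E
```

```text
[0.8439 0.1734 0.2   ]
[ 0.8244 -0.2258  0.2   ]
[ 0.6134 -0.2165  0.2   ]
[0.6295 0.1796 0.2   ]
[256.88505747 218.62068966] 87 [0.46605672 0.03702125 0.257     ]
catch [155 307] [172 318] 166
[ 0.7308 -0.0204 -0.0547  0.8726] [-0.5 -4.4  0.8 -3.5 -0.1  3.2 -3.   0.9  1.2  0.7  0.4  1.7]
hinge [0.62525521 0.15561109 0.2       ] catch [ 0.59228962 -0.11699351  0.234     ] [316.51050525 169.36961928]
0.8725868967434297 knob [0.4653 0.0356 0.257 ]
0.6 knob [ 0.5035 -0.003   0.257 ]
0.3 knob [ 0.5558 -0.0319  0.257 ]
0.1 knob [ 0.5944 -0.042   0.257 ]
0 knob [ 0.6143 -0.0441  0.257 ]
```

{"fn": "arm_command", "kwargs": {
  "rows": "-0.03 -0.02 -0.05 0.14; -0.07 -0.05 -0.09 0.28; -0.11 -0.08 -0.13 0.42; -0.15 -0.11 -0.15 0.56; -0.19 -0.14 -0.16 0.7; -0.23 -0.17 -0.16 0.84; -0.27 -0.2 -0.16 0.98; -0.31 -0.235 -0.16 1.0; -0.35 -0.27 -0.16 1.0; -0.39 -0.3 -0.16 1.0"
}}

```text
time_s: 2.05
eef_pos: [0.4394, 0.0986, 0.3914]
ee_rot: [0.678, 0.735, 0.0, 0.0]
ft_force: [1.0, 1.2, 0.8]
width: 0.0854
grip_force: 0.0
```

```bash
python3 - <<'E'
from h import *
im=camera('wrist'); c=calibration('wrist'); print(c, sense()['eef_pos'],sense()['time_s'])
cv2.imwrite('pics/w1.png',cv2.resize(im,(800,600),interpolation=cv2.INTER_CUBIC))
np.save('w1.npy',im)
p=np.load('p.npy');T=cage_T(p)
q=p[3]
print('pred knob',px(c,T(-.115-.2*np.sin(q),.17-.2*np.cos(q),.257)),'catch',px(c,T(-.133,-.104,.234)),'hinge',px(c,T(-.115,.17,.2)))
E
```

```text
{'fovy': 60.79517280920146, 'cx': 255.4502808857378, 'cy': 191.87131576101086, 'xyz': array([0.43578147, 0.16952139, 0.53390043]), 'orientation': array([0.98761182, 0.03796896, 0.00617292, 0.15212874])} [0.44190183 0.09303194 0.39065201] 2.1
pred knob [275.74724565 241.39340261] catch [372.0408807  360.54838064] hinge [443.19202107 118.41828881]
```

View pics/w1.png

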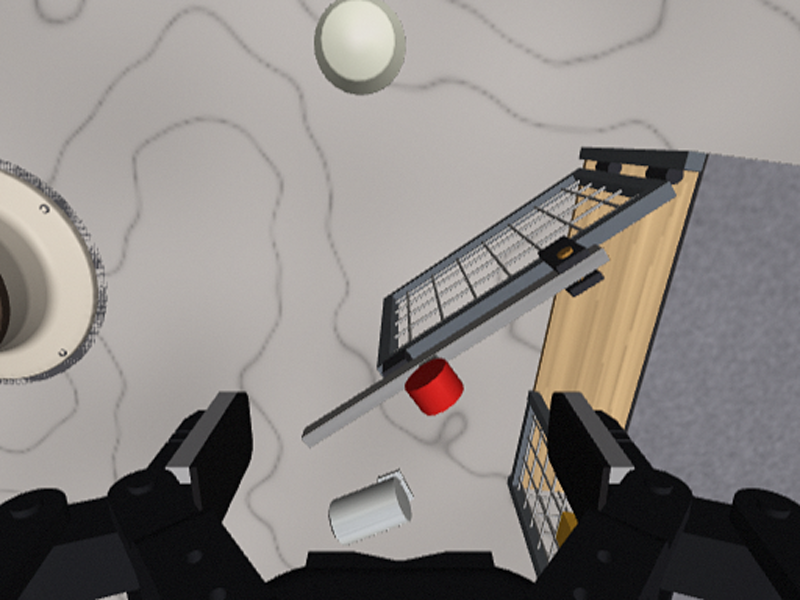

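The wrist view (800x600) shows the knob at (434,386), the bar from its tip at (306,438) to its tail near (603,252), and the roof's front corner at (707,153). The roof front seems set back from the gate plane, so I'll refit with both views.

```bash
python3 - <<'E'
from h import *
c=calibration('top'); w=calibration('wrist'); S=1.5625
def kc(im,lo,hi):
    h=cv2.cvtColor(im,cv2.COLOR_BGR2HSV); m=((h[...,0]<8)|(h[...,0]>172))&(h[...,1]>150)&(h[...,2]>80); m[:lo]=0;m[hi:]=0
    return np.argwhere(m).mean(0)[::-1]
kw=kc(np.load('w1.npy'),200,290); kt=np.array([256.9,218.6]); print(kw)
obs=[(c,'b',202,(321,128)),(c,'b',-202,(549,138)),(c,'f',-202,(549,256)),(c,'f',202,(316,248)),(w,'f',202,(707,153))]
def res(p):
    T=cage_T(p[:3]);q,xf=p[3],p[4]; r=[]
    for cam,k,y,uv in obs: r+=list(px(cam,T(.115 if k=='b' else xf,y/1e3,.2))-np.array(uv)/S)
    g=lambda d,z:T(-.115-d*np.sin(q),.170-d*np.cos(q),z)
    r+=list((px(c,g(.2,.260))-kt)*2)+list((px(w,g(.2,.260))-kw)*2)
    r+=list(px(c,g(.305,.222))-np.array([441,393])/S)+list(px(w,g(.305,.226))-np.array([306,434])/S)
    r.append(px(c,T(-.133,-.104,.234))[0]-312.5)
    # bar line (top face tail in wrist image)
    a=px(w,g(.305,.226));b=px(w,g(.09,.226)); n=np.array([-(b-a)[1],(b-a)[0]]);n/=np.linalg.norm(n)
    r.append(n@(np.array([600,248])/S-a))
    return np.array(r)
o=least_squares(res,[.73,-.02,-.05,.87,-.1],loss='soft_l1'); p=o.x; print(p.round(4)); print(res(p).round(1))
np.save('p.npy',p); T=cage_T(p)
print('hinge',T(-.115,.17,.2).round(4),'hinge wrist px800',px(w,T(-.115,.17,.2))*S,'catch w',px(w,T(-.133,-.104,.234))*S,'catch top',px(c,T(-.133,-.104,.234))*S)
for q in [p[3],.6,.3,.1,0]: print(q,'knob',T(-.115-.2*np.sin(q),.17-.2*np.cos(q),.257).round(4))
print(np.degrees(np.arctan2(-np.cos(p[3]),-np.sin(p[3]))+p[2]))
E
```

```text
[280.22727273 250.65360502]
[ 0.7354 -0.0217 -0.0442  0.8726 -0.1166]
[ -0.5  -5.3   0.8  -5.9   0.8   1.3  -2.1   0.7   0.8 -10.3   4.5  -2.8
  -0.8  -7.    2.4  -0.2  -1.1   2.8   5.   -8.9]
hinge [0.628  0.1532 0.2   ] hinge wrist px800 [695.7059201  189.24541468] catch w [588.13825905 566.8244522 ] catch top [496.13398874 261.27256568]
0.8726118661269516 knob [0.4692 0.0315 0.257 ]
0.6 knob [ 0.5079 -0.0068  0.257 ]
0.3 knob [ 0.5605 -0.0351  0.257 ]
0.1 knob [ 0.5992 -0.0448  0.257 ]
0 knob [ 0.6191 -0.0466  0.257 ]
-142.5280015944746
```

The picture was taken while the arm was still settling, so its pose is off by a few mm. I'll move above the knob, align, settle and look again.

{"fn": "arm_command", "kwargs": {
  "rows": "-0.01 0 0 0.14; -0.024 0.005 0 0.28; -0.024 0.005 0 0.42; -0.024 0.005 0 0.56; -0.024 0.005 0 0.7; -0.024 0.005 0 0.84; -0.024 0.005 0 0.95; -0.024 0.005 0 0.95; -0.024 0.005 0 0.95; -0.024 0.005 0 0.95"
}}

```text
time_s: 3.1
eef_pos: [0.446, 0.0771, 0.391]
ee_rot: [0.946, 0.324, 0.0, 0.0]
ft_force: [0.1, 0.3, -0.0]
width: 0.0852
grip_force: 0.0
```

```bash
python3 - <<'E'
from h import *
w=calibration('wrist'); s=sense(); im=camera('wrist')
np.save('w2.npy',im); np.save('w2c.npy',w,allow_pickle=True)
print(s['time_s'],s['eef_pos'],s['ee_rot'],np.abs(s['joint_vel']).max())
cv2.imwrite('pics/w2.png',cv2.resize(im,(800,600),interpolation=cv2.INTER_CUBIC))
E
```

```text
3.1 [0.44595209 0.07706398 0.39101071] [9.46134013e-01 3.23775276e-01 1.58088057e-05 1.41840992e-05] 0.011954095038401185
```

View pics/w2.png

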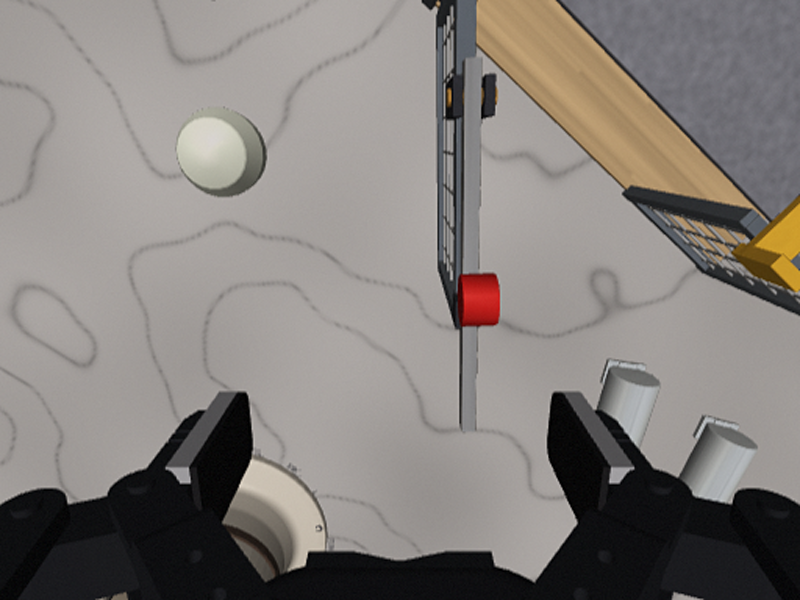

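The settled wrist view shows the knob's top at (479,300), and the bar's top-face centreline running from its tail at (473,60) to its tip at (468,430). The pivot is at y≈95 and the yellow lip at around (770,265).

```bash
python3 - <<'E'
from h import *
w=np.load('w2c.npy',allow_pickle=True).item(); S=1.5625
A=lambda u,v,z:at_z(w,np.array([u,v])/S,z)
tip=A(468,429,.226);tail=A(473,60,.226);d=(tip-tail);L=np.linalg.norm(d);d/=L
k=A(479,300,.265); piv=A(473,95,.224); 
print('tip',tip,'tail',tail,L,'ang',np.degrees(np.arctan2(d[1],d[0])),'knob',k,'piv',piv,np.linalg.norm((k-piv)[:2]), np.linalg.norm((tip-piv)[:2]))
kk=tip-.105*d; print('knob from tip',kk)
print('hinge',k-.2*d, tip-.305*d)
for u,v in [(735,254),(757,236),(795,262),(770,245)]: print('lip',A(u,v,.234))
for u,v in [(560,0),(765,212)]: print('roof',A(u,v,.2))
# networks' check
print([(b['centre'].round(3) if hasattr(b['centre'],'round') else b['centre'],b['conf']) for b in boxes_of('knob_center','wrist')[:2]],[(b['centre'],b['conf']) for b in boxes_of('catch','wrist')[:2]])
h=cv2.cvtColor(np.load('w2.npy'),cv2.COLOR_BGR2HSV)
im=np.load('w2.npy'); cv2.imwrite('pics/lip.png',cv2.resize(im[100:220,390:512],None,fx=5,fy=5,interpolation=cv2.INTER_CUBIC))
E
```

```text
tip [ 0.38540351 -0.02954644  0.226     ] tail [0.56416635 0.11752215 0.226     ] 0.23148504448145876 ang -140.55579074195973 knob [0.46643221 0.03732093 0.265     ] piv [0.55074144 0.10578093 0.224     ] 0.10860394570351622 0.2136589066861091
knob from tip [0.46648909 0.03716285 0.226     ]
hinge [0.62088093 0.16438624 0.265     ] [0.6209378  0.16422816 0.226     ]
lip [ 0.57780248 -0.07487602  0.234     ]
lip [ 0.59306511 -0.07681493  0.234     ]
lip [ 0.59663867 -0.10712761  0.234     ]
lip [ 0.59423356 -0.08713026  0.234     ]
roof [0.62415713 0.09775265 0.2       ]
roof [ 0.61648735 -0.09137581  0.2       ]
[([0.4769, 0.0492, 0.2286], 0.58)] [([0.6324, -0.0023, 0.203], 0.76)]
```

View pics/lip.png

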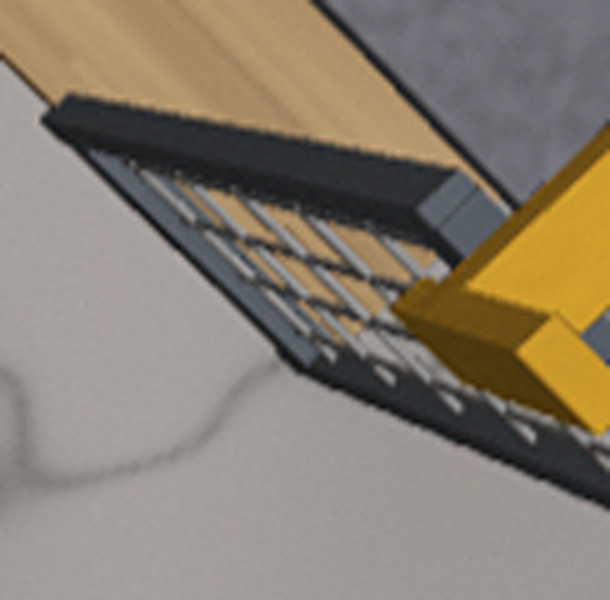

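The geometry agrees with the given sizes (pivot to knob 109 mm, pivot to tip 214 mm). That gives the hinge at (.621,.164), the knob at (.4665,.037), yaw ≈ −0.043 and q ≈ 0.84. Descending now.

{"fn": "arm_command", "kwargs": {
  "rows": "-0.008 0.044 0 -0.03; -0.008 0.044 0.03 -0.03; -0.008 0.044 0.06 -0.03; -0.008 0.044 0.09 -0.03; -0.008 0.044 0.11 -0.03; -0.008 0.044 0.13 -0.03; -0.008 0.044 0.145 -0.03; -0.008 0.044 0.153 -0.03; -0.008 0.044 0.153 -0.03; -0.008 0.044 0.153 -0.03",
  "gripper": 1
}}

```text
time_s: 4.25
eef_pos: [0.4666, 0.0373, 0.2387]
ee_rot: [0.941, 0.337, 0.0, 0.0]
ft_force: [-0.2, 0.2, -0.2]
width: 0.0859
grip_force: 0.0
```

{"fn": "arm_command", "kwargs": {
  "rows": "0 0 0 0; 0 0 0 0; 0 0 0 0; 0 0 0 0; 0 0 0 0; 0 0 0 0; 0 0 0 0; 0 0 0 0",
  "gripper": -1,
  "newtons": 30
}}

```text
time_s: 5.05
eef_pos: [0.4666, 0.0373, 0.2382]
ee_rot: [0.941, 0.337, 0.0, 0.0]
ft_force: [0.5, -0.7, 2.5]
width: 0.0195
grip_force: 35.7
```

```bash
cat >> h.py <<'E'
H=np.array([.621,.1643]); YAW=-.043
def knob(q,a,H=H):
    u=np.array([np.cos(-np.pi/2-q+YAW),np.sin(-np.pi/2-q+YAW)])
    return np.append(H+u*(.09+.11*np.cos(a)-.038*np.sin(a)),.219+.038*np.cos(a)+.11*np.sin(a))
E
python3 - <<'E'
from h import *
s=sense(); print(s['time_s'],s['eef_pos'],s['ee_rot'],s['ft_force'],s['width'],s['grip_force'])
Rt=R.from_quat(s['ee_rot']); y=Rt.apply([0,1,0]); print('y ang',np.degrees(np.arctan2(y[1],y[0])))
u=s['eef_pos'][:2]-H; q0=np.arctan2(u[1],u[0])*-1-np.pi/2+YAW; print('q0',q0,np.linalg.norm(u))
k0=knob(q0,0)
for q,a in [(q0,.1),(q0,.2),(q0,.35)]+[(q0*f,.35) for f in np.arange(.9,-.01,-.1)]:
    print(round(q,3),a,Rt.inv().apply(knob(q,a)-k0).round(4),'twist',round(-(q0-q)/np.radians(60),3))
w=np.load('w2c.npy',allow_pickle=True).item()
for uv in [(494.4,170),(502,162.4),(509.4,186)]: 
    v=at_z(w,uv,.234)[:2]-H; c,sn=np.cos(YAW),np.sin(YAW); print('lip cage',(-.115+c*v[0]+sn*v[1]).round(4),(.17-sn*v[0]+c*v[1]).round(4))
E
```

```text
5.05 [0.46657872 0.03730957 0.23818863] [9.41393477e-01 3.37310362e-01 1.94197262e-04 5.48384875e-05] [ 0.48064688 -0.67609176  2.52420922] 0.019493993338810696 35.662881731987
y ang -50.57381882682942
q0 0.839567071008411 0.19993124207959018
0.84 0.1 [ 0.0043  0.     -0.0108] twist -0.0
0.84 0.2 [ 0.0097  0.     -0.0211] twist -0.0
0.84 0.35 [ 0.0197  0.     -0.0354] twist -0.0
0.756 0.35 [ 0.0203  0.0151 -0.0354] twist -0.08
0.672 0.35 [ 0.0222  0.0301 -0.0354] twist -0.16
0.588 0.35 [ 0.0254  0.0449 -0.0354] twist -0.241
0.504 0.35 [ 0.0298  0.0594 -0.0354] twist -0.321
0.42 0.35 [ 0.0354  0.0735 -0.0354] twist -0.401
0.336 0.35 [ 0.0421  0.087  -0.0354] twist -0.481
0.252 0.35 [ 0.05    0.1    -0.0354] twist -0.561
0.168 0.35 [ 0.0589  0.1122 -0.0354] twist -0.641
0.084 0.35 [ 0.0688  0.1236 -0.0354] twist -0.722
0.0 0.35 [ 0.0796  0.1342 -0.0354] twist -0.802
lip cage -0.1378 -0.0937
lip cage -0.1287 -0.0932
lip cage -0.1383 -0.1174
```

The knob is gripped (width 19.5 mm), and the lip measured from the hinge matches its nominal position to within 3 mm. Now lift, then swing.

{"fn": "arm_command", "kwargs": {
  "rows": "0.002 0 -0.005 0; 0.004 0 -0.011 0; 0.007 0 -0.016 0; 0.01 0 -0.021 0; 0.013 0 -0.026 0; 0.016 0 -0.031 0; 0.02 0 -0.035 0; 0.02 0 -0.035 0; 0.02 0 -0.035 0"
}}

```text
time_s: 5.95
eef_pos: [0.4821, 0.05, 0.2734]
ee_rot: [0.941, 0.337, 0.0, 0.0]
ft_force: [-0.8, -0.9, -2.6]
width: 0.0195
grip_force: 34.3
```

```bash
python3 - <<'E'
from h import *
s=sense(); print(s['time_s'],s['eef_pos'],s['ft_force'],s['width'],s['grip_force'])
Rt=R.from_quat(s['ee_rot']); k0=s['eef_pos']; q0=.8396
b=knob(q0,.35)
for q in np.r_[np.arange(.8,.1,-.05)]: print(round(q,3),Rt.inv().apply(knob(q,.35)-b).round(3),'twist',round(-(q0-q)/np.radians(60),3))
im=camera('wrist'); cv2.imwrite('pics/w3.png',im)
E
```

```text
5.95 [0.48209802 0.05002469 0.27339589] [-0.82258968 -0.93335754 -2.60563773] 0.019517529003756313 34.27627623081207
0.8 [0.    0.007 0.   ] twist -0.038
0.75 [0.001 0.016 0.   ] twist -0.086
0.7 [0.002 0.025 0.   ] twist -0.133
0.65 [0.003 0.034 0.   ] twist -0.181
0.6 [0.005 0.043 0.   ] twist -0.229
0.55 [0.008 0.051 0.   ] twist -0.277
0.5 [0.01 0.06 0.  ] twist -0.324
0.45 [0.014 0.068 0.   ] twist -0.372
0.4 [0.017 0.077 0.   ] twist -0.42
0.35 [0.021 0.085 0.   ] twist -0.468
0.3 [0.026 0.093 0.   ] twist -0.515
0.25 [0.03 0.1  0.  ] twist -0.563
0.2 [0.036 0.108 0.   ] twist -0.611
0.15 [0.041 0.115 0.   ] twist -0.659
```

View pics/w3.png

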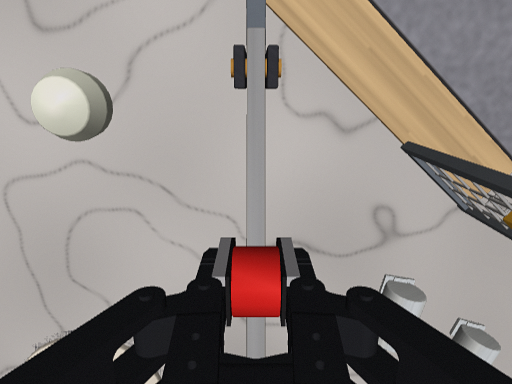

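The knob is centred in the pads at (256,280), with the bar lifted and the gripper square to the gate. Swinging to q≈0.2.

{"fn": "arm_command", "kwargs": {
  "rows": "0 0.007 0 -0.038; 0.001 0.016 0 -0.086; 0.002 0.025 0 -0.133; 0.003 0.034 0 -0.181; 0.005 0.043 0 -0.229; 0.008 0.051 0 -0.277; 0.01 0.06 0 -0.324; 0.014 0.068 0 -0.372; 0.017 0.077 0 -0.42; 0.021 0.085 0 -0.468"
}}

```text
time_s: 7.0
eef_pos: [0.5524, -0.0021, 0.2732]
ee_rot: [0.831, 0.557, 0.001, -0.0]
ft_force: [-0.8, 2.8, -1.2]
width: 0.0194
grip_force: 34.2
```

```bash
python3 - <<'E'
from h import *
s=sense(); print(s['time_s'],s['eef_pos'],s['ft_force'],s['width'],s['grip_force'],knob(.35,.35))
Rt=R.from_quat(s['ee_rot']); y=Rt.apply([0,1,0]); print(np.degrees(np.arctan2(y[1],y[0])),np.degrees(-.35+YAW))
b=knob(.35,.35)
for q in np.arange(.3,-.04,-.05): print(round(q,3),Rt.inv().apply(knob(q,.35)-b).round(4),'twist',round(-(.35-q)/np.radians(60),3))
E
```

```text
7.0 [ 0.55240382 -0.0020908   0.27318859] [-0.7989973   2.81513906 -1.20565628] 0.01938442229821016 34.234673380851746 [ 0.55195172 -0.00225552  0.29241492]
-22.33870345023025 -22.51724134864135
0.3 [0.0002 0.009  0.    ] twist -0.048
0.25 [0.0008 0.018  0.    ] twist -0.095
0.2 [0.0019 0.027  0.    ] twist -0.143
0.15 [0.0035 0.0358 0.    ] twist -0.191
0.1 [0.0055 0.0446 0.    ] twist -0.239
0.05 [0.0079 0.0533 0.    ] twist -0.286
0.0 [0.0107 0.0619 0.    ] twist -0.334
```

{"fn": "arm_command", "kwargs": {
  "rows": "0 0.009 0 -0.048; 0.001 0.018 0 -0.095; 0.002 0.027 0 -0.143; 0.0035 0.036 0 -0.191; 0.0055 0.0445 0 -0.239; 0.0075 0.053 0 -0.286; 0.009 0.058 0 -0.31; 0.0105 0.061 0 -0.334; 0.0105 0.061 0 -0.334"
}}

```text
time_s: 7.9
eef_pos: [0.6121, -0.0155, 0.2729]
ee_rot: [0.722, 0.692, -0.0, -0.001]
ft_force: [-4.6, 4.1, -2.0]
width: 0.0193
grip_force: 34.2
```

```bash
python3 - <<'E'
from h import *
s=sense(); print(s['time_s'],s['eef_pos'],s['ft_force'],s['width'],s['grip_force'],knob(0,.35))
im=camera('wrist'); cv2.imwrite('pics/w4.png',im)
E
```

```text
7.9 [ 0.61212305 -0.01545972  0.27288255] [-4.60517353  4.11349275 -2.0483948 ] 0.019335882209993105 34.192936420440674 [ 0.61324945 -0.01583422  0.29241492]
```

View pics/w4.png

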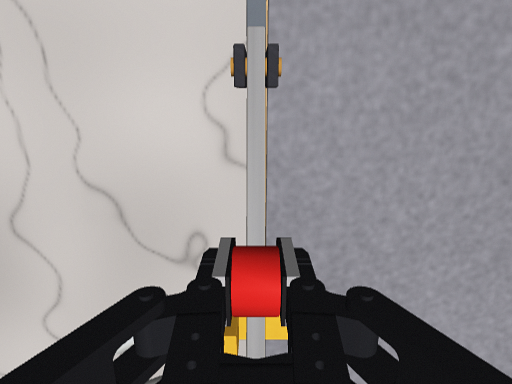

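The gate is nearly parallel to the roof edge, and the bar lies to the right of (behind) the yellow lip at (232,335). I'll push a little further to confirm the stop.

{"fn": "arm_command", "kwargs": {
  "rows": "0 0.001 0 0; 0 0.002 0 0; 0 0.003 0 0; 0 0.003 0 0"
}}

```text
time_s: 8.35
eef_pos: [0.6123, -0.0155, 0.2728]
ee_rot: [0.722, 0.692, -0.002, -0.003]
ft_force: [-20.7, 4.0, -1.1]
width: 0.0195
grip_force: 34.3
```

The stop is confirmed: force rises to 20 N with no travel. Lowering the bar along the arc with the push eased.

{"fn": "arm_command", "kwargs": {
  "rows": "0 -0.002 0 0; -0.004 -0.002 0.005 0; -0.007 -0.002 0.01 0; -0.01 -0.002 0.015 0; -0.013 -0.002 0.02 0; -0.015 -0.002 0.025 0; -0.018 -0.002 0.03 0; -0.02 -0.002 0.034 0; -0.02 -0.002 0.034 0; -0.02 -0.002 0.034 0"
}}

```text
time_s: 9.35
eef_pos: [0.6113, -0.0357, 0.2393]
ee_rot: [0.722, 0.692, -0.0, -0.001]
ft_force: [-8.6, 1.7, 0.0]
width: 0.0196
grip_force: 34.4
```

{"fn": "arm_command", "kwargs": {
  "rows": "0 0 0 0; 0 0 0 0; 0 0 0 0; 0 0 0 0; 0 0 0 0; 0 0 0 0; 0 0 0 0; 0 0 0 0",
  "gripper": 1
}}

```text
time_s: 10.15
eef_pos: [0.6127, -0.036, 0.2389]
ee_rot: [0.722, 0.692, -0.0, -0.0]
ft_force: [0.5, 0.0, 0.2]
width: 0.0853
grip_force: 0.0
```

{"fn": "arm_command", "kwargs": {
  "rows": "0 0 -0.01 0; 0 0 -0.03 0; 0 0 -0.06 0; 0 0 -0.09 0; 0 0 -0.12 0; 0.02 0 -0.14 0; 0.05 0 -0.14 0; 0.08 0 -0.14 0; 0.08 0 -0.14 0; 0.08 0 -0.14 0"
}}

```text
time_s: 11.15
eef_pos: [0.616, 0.0444, 0.3794]
ee_rot: [0.722, 0.692, 0.0, 0.0]
ft_force: [-0.1, 0.4, -0.0]
width: 0.0852
grip_force: 0.0
```

```bash
python3 - <<'E'
from h import *
s=sense(); print(s['time_s'],s['eef_pos'],s['ft_force'],s['width'])
w=calibration('wrist'); im=camera('wrist'); t=camera('top'); S=1.5625
print('pred knob',px(w,knob(0,0)),'tip',px(w,np.append(H+.305*np.array([np.cos(-np.pi/2+YAW),np.sin(-np.pi/2+YAW)]),.226)))
o=np.hstack([cv2.resize(im,(480,360)),cv2.resize(t[110:230,180:340],(320,240))[:, :] if 0 else cv2.copyMakeBorder(cv2.resize(t[110:230,190:340],(300,240)),0,120,0,0,cv2.BORDER_CONSTANT)])
cv2.imwrite('pics/w5.png',o)
E
```

```text
11.15 [0.61603394 0.04442254 0.37937095] [-0.05746892  0.37899574 -0.03232071] 0.08519359920160434
pred knob [255.15774874 267.99823109] tip [254.98494945 337.54144415]
```

View pics/w5.png

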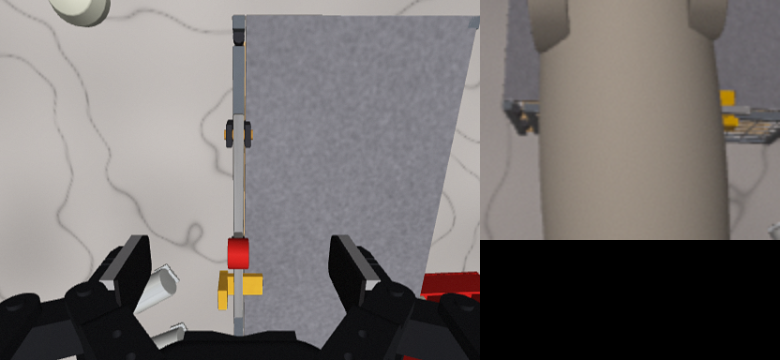

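The view shows the bar level, with the knob at (254,270) against (255,268) predicted for shut and bar down. The bar lies behind the yellow lip at (222,290), and the goods are undisturbed. Handing in.

```bash
python3 -c "
from plant import *
print(sign_off())"
```

```text
the job is handed in; nothing more can be done
None
```

I lifted the latch bar, swung the gate fully shut over the yellow catch, and dropped the bar back down behind it; the last wrist picture shows it held there. I handed the job in at about 11 s of the 38 s; the sign-off returned no verdict, and the arm was never sent near the loose goods.

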